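# Pry the retaining ring off the pump shaft

## Robot

A 7-joint arm with a two-finger parallel gripper is mounted at the origin on the work surface. World frame = base frame: x ahead of the robot, y to its left, z up, the work surface at z = 0. Lengths are in m, angles in rad, forces in N, time in s.
With the tool pointing down it reaches from about 0.4 to 0.9 m from the base axis. Payload 5.5 kg.
Tool frame: the origin (TCP) lies on the centre line of the jaws, within the pads' length; the fingertips stand ctrl.tip_reach ahead of it and the grasp point (between the pads) lies 8 mm behind it (ctrl.tip_reach is the distance from the TCP to the fingertips, in m); z points along the fingers, y is the line along which they close (so a half turn about z gives the same grasp; the last joint's range is limited). The gripper opens to 85 mm and grips with 20 to 120 N. Pads are 22 mm wide; open, the fingers measure 114 mm over their backs; the gripper's body (76 mm by 85 mm) begins 54 mm behind the grasp point. The pads swing forward as they close: fully open they stand 13 mm farther back than shut.
Start: joints at [-0.998, 0.501, -0.427, 1.55, 0.221, 1.138, -0.21], TCP at [0.198, 0.619, 0.242] pointing down, gripper open.
Joint ranges: [-2.88, 2.88], [-0.31, 2.03], [-1.54, 1.56], [0.2, 2.42], [-1.41, 4.55], [0.19, 2.02], [-2.57, 2.57]. Speed limits (rad/s): [2.57, 2.57, 3.14, 3.14, 3.14, 3.14, 3.14].

## Interface

Orientations are given as a rotation vector (axis times angle).
In Python, from bench import ctrl, vision gives the robot as it stands.
- The arm moves only by the shell command python3 -m jog 'ROWS'. ROWS is JSON, a list of rows, each an object of numbers: "tx", "ty", "tz": the shift along the tool's x, y, z each as a share of 75 cm, from -1 to 1; "rx", "ry", "rz": the turn, a rotation vector about the tool's x, y, z each as a share of 180 degrees, from -1 to 1; "jaw": the gripper command: -1 is shut, 1 is fully open, values between are in proportion. In form: [{"tx": .., "ty": .., "tz": .., "rx": .., "ry": .., "rz": .., "jaw": ..}, ...]. A call has 1 to 12 rows; each row is the pose to reach, as a shift and turn from the pose commanded when the call began, along the tool's axes at that moment, turning the shorter way round; what a row does not reach only later rows make up. A row lasts 1/8 s, in which the tool goes at most 62.5 mm and 10.7 degrees, less where a joint would pass 70% of its speed; a pose out of reach is approached as far as the arm can. A call with a number of a shift or a turn outside -1 to 1 is refused whole. A call with a gripper value outside its range is refused whole. The fingers move at their own pace and stop on an object; the grip force is fixed at half the most. Time passes only in rows, so rows that repeat a pose let the fingers close. It gives the time, the measured TCP pose, the force, the opening and the grip force at its end, in the units of the state.
- ctrl.get_obs(): the state, without advancing time (a new reading comes with each control period).
- vision.grab_frame(name): name is "side" or "top" or "wrist"; returns a dict with "color" (480x640x3 uint8, red, green, blue), "range_z" (480x640 float32, m along the optical axis (not along the pixel's ray), 0 where there is no reading), "fov_y" (degrees; the focal length in pixels is half the picture's height over the tangent of half this angle, whatever the lens; pixels are square), "cx", "cy" (the principal point, pixels), "dist" ([k1, k2, p1, p2, k3] as OpenCV has them; the pictures are not rectified), "rvec" (rotation vector, rad) and "tvec" (3), from world to camera coordinates, as OpenCV has them. Camera axes: x right, y down, z forward; pixel columns grow to the right and rows downward; lengths in m; the calibration is good to about 2 mm. A picture is of the moment at which its call begins.
- ctrl.sign_off(): hands the job in; it is judged then, once.
The state is a dict: "t": time; "joints": joint angles; "joint_velocities": joint speeds; "joint_torque": joint torques, N m; "ee_pos": TCP position; "orientation": TCP orientation; "force": force on the tool from outside, world axes, zero at the start; "ft_torque": the same for the moment, N m; "gripper_width": finger opening in m; "grip_force": force on a finger pad.
Only numpy, scipy, OpenCV 4.12 (cv2) and the standard library are available. Lean on these libraries where they do the work, as an engineer would, in place of code of your own. Each camera call takes 0.05 s, during which the arm holds its last target. There are 200 camera calls.

## Task

Take the hooked pick from its rest, set its hook down inside the pull loop of the spring ring until it bears lightly on the gear's face (10 N at most, feel for it), and with it pry the ring sideways out of the shaft groove. Leave the ring lying flat on the gear's face, clear of the shaft, then lay the pick back in its rest and let go. Never touch the ring with the fingers, never pull on it with more than 15 N, and leave the other things on the bench alone.

Things in the scene. Friction and masses are not known exactly. Their poses are not given: they have to be found in the camera images.
- pump: Fixed pump drive. Green base 170 x 170 mm, 18 mm high, with a horizontal dark steel gear (outer diameter 158 mm with its teeth, solid to 144) whose flat upper face is 55 mm above the bench, and an upright shaft in its middle. Origin at the centre of the base's underside, on the shaft axis, z up. It cannot move.
- shaft_foot (a point): Point on the shaft axis at the height of the gear's face. From here up the shaft has a groove 20 mm in diameter and 5.5 mm high, then a head 23 mm in diameter, chamfered, whose top is 12.5 mm above the face.
- ring: Retaining ring bent from round spring steel wire 4 mm thick, lying flat on the gear's face in the shaft groove (0.3 mm play), free to turn there. Inner diameter 20.6 mm, outer 28.6. Origin at the ring's centre, on its underside; z up; +x points from the centre to the pull loop. Its mouth is on the -x side, between two arm ends that spring apart round the shaft. 30 g.
- ring_loop (a point): Centre of the closed round pull loop, inner diameter about 11.5 mm, outer 20 mm, of the same 4 mm wire (top 4 mm above the gear's face), 20.5 mm from the ring's centre along the ring's +x; 2 mm above the ring's underside. Below the opening is the flat gear face.
- pick: Loose hooked pick, about 130 g. Origin under the middle of the handle, +x along the pick to the hook, z up. Black handle, a bar 100 mm long (x from -50 to 50), 18 wide (y), 24 high (z 0 to 24); a 6 mm steel shank at z = 8 runs on to an eye (12 mm wide, z 2 to 14) at x = 85, in which a 5 mm round steel pin is clamped upright: the hook. It points down, with a round end.
- pick_grip (a point): Centre of the pick's handle, half-way up; good place to grip, across the 18 mm width.
- pick_tip (a point): Nominal end of the hook: 85 mm ahead of (along the pick's +x) and 30 mm below pick_grip, on the pin's axis. The pin is clamped at a different height each time: its true end lies 0 to 8 mm below this point, and no reading tells how much. The clamp holds against working loads.
- rest: Fixed rest for the pick: grey plate 130 x 70 mm, 8 high, with two posts at x = -37 and +37 mm (12 mm long in x), tops 45 mm above the bench, on which the handle lies between flared cheeks, 22 mm apart below, 37 at the top, 16 mm tall. Free for fingers between x = -31 and +31. Origin under the plate's centre, z up, x along the pick, hook end at +x.
- rest_seat (a point): Where pick_grip lies when the pick is in its rest: 57 mm above the bench.
- grease_can: Bystander: upright red can 60 mm in diameter, 100 mm high, loose. Origin at the centre of its underside.
- bearing: Bystander: steel ball bearing 60 mm in diameter, 16 mm high, lying flat, loose. Origin at the centre of its underside.
- wrench: Bystander: wrench 170 mm long lying on the bench, loose.
- ring_centre (a point): Centre of the ring, 2 mm above its underside. Pulling the ring along its +x takes roughly 4 to 12 N; the resistance ends after about 12 mm with a snap, and the loop keeps the ring on the hook. The ring is wholly clear when this point is 25 mm or more from the shaft axis; the gear's face has room for it up to about 45 mm.
Mind the look-alikes: they are no part of the job. What is meant by the pump is not brown, and is the smaller of those in its own colour.

How it is judged:
By the outcome, as a careful person would: the job done as asked, in the order asked, and still so for the second after the job is handed in, with the robot touching nothing.
It also fails if it takes over 54 s, if anything falls off the work surface, if the arm or the gripper's body presses on something with over 40 N, if the wrist force passes 120 N, or if a joint passes its speed limit or range.

## Working session

There is one attempt and no reset: what is moved stays moved. The work goes in short steps, Python scripts to look and compute and a shell command to move; the robot and the scene stay as the last step left them, time stands still between calls to the robot, and variables do not carry over. Pictures are saved under pics/ and viewed, at most 11 in all, crops included, and the job is handed in when it is done.

```bash
ls; mkdir -p pics; cat > h.py <<'E'
import numpy as np, cv2, json
from bench import ctrl, vision
from scipy.spatial.transform import Rotation as R
def grab(n):
    f=vision.grab_frame(n); np.save(f'/tmp/{n}.npy',f,allow_pickle=True); return f
def load(n): return np.load(f'/tmp/{n}.npy',allow_pickle=True).item()
def K(f):
    F=240/np.tan(np.radians(f['fov_y'])/2); return np.array([[F,0,f['cx']],[0,F,f['cy']],[0,0,1]])
def rays(f,uv):
    return cv2.undistortPoints(np.array(uv,float).reshape(-1,1,2),K(f),np.array(f['dist'],float)).reshape(-1,2)
def at_z(f,uv,z):  # intersect rays with plane z
    M=R.from_rotvec(f['rvec']).as_matrix(); t=np.array(f['tvec']).ravel(); c=-M.T@t
    d=np.c_[rays(f,uv),np.ones(len(np.reshape(uv,(-1,2))))]@M
    return c+d*((z-c[2])/d[:,2])[:,None]
def world(f):
    v,u=np.mgrid[:480,:640]; r=rays(f,np.stack([u,v],-1)); z=f['range_z'].ravel()
    M=R.from_rotvec(f['rvec']).as_matrix(); t=np.array(f['tvec']).ravel()
    P=(np.c_[r*z[:,None],z]-t)@M; P[z==0]=np.nan; return P.reshape(480,640,3)
def proj(f,P): return cv2.projectPoints(np.array(P,float).reshape(-1,1,3),np.array(f['rvec'],float),np.array(f['tvec'],float),K(f),np.array(f['dist'],float))[0].reshape(-1,2)
def save(n,img): cv2.imwrite(f'pics/{n}.png',img[...,::-1])
E
python3 - <<'E'
from h import *
for n in ('top','side'):
    f=grab(n); save(n+'0',f['color'])
o=ctrl.get_obs(); print(o['t'],o['ee_pos'],R.from_rotvec(o['orientation']).as_matrix().round(3),o['force'],ctrl.tip_reach)
E
```

```text
pics
0.1 [0.19802459 0.61846679 0.24135832] [[-0.952  0.305 -0.001]
 [ 0.305  0.952 -0.002]
 [ 0.    -0.002 -1.   ]] [-0.51152621  0.13151501 -0.55281278] 0.011
```

View pics/top0.png

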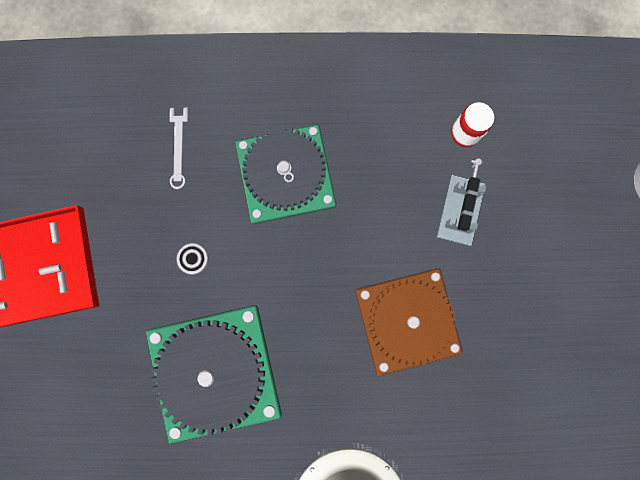

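View pics/side0.png

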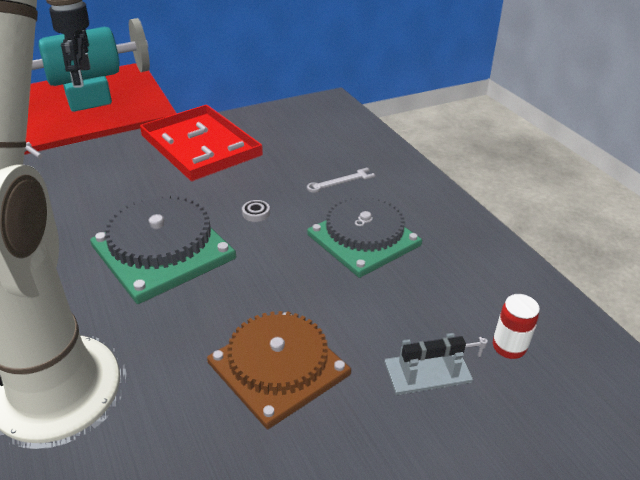

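Top view: there are three candidate pumps, large green (205,379), brown (413,322) and small green (284,168). The small green one fits: it isn't brown, it's the smaller of its colour, and it carries the ring, with the loop at about (289,177). The pick lies in its rest at (467,205), with the hook towards (477,162). I'll confirm with a crop and measure.

```bash
python3 - <<'E'
from h import *
f=load('top'); P=world(f); c=f['color']
a=cv2.resize(c[120:230,225:345],None,fx=3.3,fy=3.3,interpolation=cv2.INTER_CUBIC)
b=cv2.resize(c[145:255,430:500],None,fx=3.3,fy=3.3,interpolation=cv2.INTER_CUBIC)
save('crop1',np.hstack([a,b]))
for n in ('top','side'):
    f=load(n); P=world(f); c=f['color'].astype(int); hs=cv2.cvtColor(f['color'],cv2.COLOR_RGB2HSV)
    z=P[...,2]
    # seed region from top measurement
    if n=='top':
        sp=P[168,284]; sr=P[205,467]; print('cam',-R.from_rotvec(f['rvec']).as_matrix().T@np.ravel(f['tvec']))
    g=(np.hypot(P[...,0]-sp[0],P[...,1]-sp[1])<.075)&(abs(z-.055)<.006)
    print(n,'gear z',np.median(z[g]),g.sum(), 'gear bbox mid', (np.nanmin(P[g],0)+np.nanmax(P[g],0))/2)
    s=(np.hypot(P[...,0]-sp[0],P[...,1]-sp[1])<.025)&(z>.0635); print('shaft top',s.sum(),np.median(P[s],0),(P[s].min(0)+P[s].max(0))/2)
    gr=(hs[...,1]>100)&(hs[...,0]>60)&(hs[...,0]<90)&(np.hypot(P[...,0]-sp[0],P[...,1]-sp[1])<.14)&(abs(z-.018)<.008)
    r=cv2.minAreaRect(P[gr][:,:2].astype(np.float32)*1000); print('base',r)
    k=(hs[...,2]<60)&(np.hypot(P[...,0]-sr[0],P[...,1]-sr[1])<.1)&(abs(z-.069)<.006)
    print('handle',k.sum(),np.median(z[k]),cv2.minAreaRect(P[k][:,:2].astype(np.float32)*1000))
    pl=(np.hypot(P[...,0]-sr[0],P[...,1]-sr[1])<.1)&(abs(z-.008)<.004)&(hs[...,2]>110)
    print('plate',pl.sum(),cv2.minAreaRect(P[pl][:,:2].astype(np.float32)*1000))
f=load('top')
print('shafttop',at_z(f,[[284,167.5]],.0675),'loop',at_z(f,[[289,177]],.057),'eye',at_z(f,[[477,162]],.059))
E
```

```text
cam [0.3711522  0.05678233 1.03377674]
top gear z 0.054654019692210294 4473 gear bbox mid [0.63156157 0.1147767  0.05501454]
shaft top 109 [0.63504117 0.11499296 0.0665786 ] [0.62947008 0.11582516 0.06707595]
base ((635.700439453125, 116.22219848632812), (169.5791015625, 169.49301147460938), 11.308623313903809)
handle 393 0.06866047980684449 ((562.748046875, -231.412353515625), (17.654159545898438, 98.55562591552734), 74.66584777832031)
plate 1237 ((560.678955078125, -231.5140838623047), (71.27647399902344, 129.6534881591797), 74.47550964355469)
side gear z 0.05336012051883593 2522 gear bbox mid [0.63151961 0.11477351 0.05485192]
shaft top 59 [0.63532561 0.11351797 0.06600206] [0.63668843 0.11561894 0.06619554]
base ((635.5774536132812, 115.9815902709961), (172.0927734375, 173.61709594726562), 11.818716049194336)
handle 477 0.06753544296539978 ((562.8170166015625, -232.64199829101562), (19.116924285888672, 100.15467071533203), 74.5768051147461)
plate 1724 ((561.3344116210938, -232.09213256835938), (73.39958190917969, 131.7880859375), 74.36534881591797)
shafttop [[0.63222475 0.11481053 0.0675    ]] loop [[0.61658625 0.10608132 0.057     ]] eye [[ 0.64306256 -0.25225627  0.059     ]]
```

View pics/crop1.png

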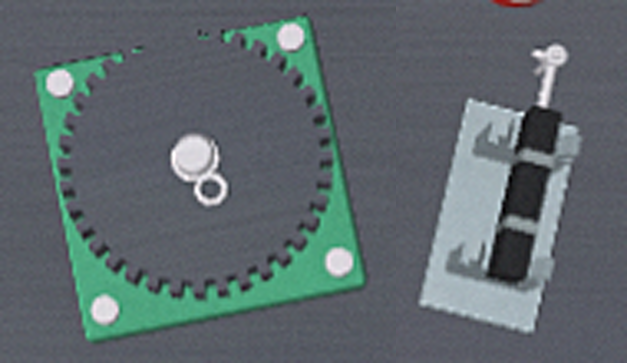

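The crop confirms it: the small green pump carries the ring, with its loop pointing lower right, and the pick lies in its rest with the hook at the top. The measured sizes and heights agree (base 170, z 55/67/69). Next I work out the move to above the pick.

```bash
cat >> h.py <<'E'
def go(p,ang):  # shares for TCP to p, with tool -x at world angle ang (deg), pointing down
    o=ctrl.get_obs(); M=R.from_rotvec(o['orientation']); a=np.radians(ang)
    x=-np.array([np.cos(a),np.sin(a),0]); z=np.array([0,0,-1.]); T=R.from_matrix(np.c_[x,np.cross(z,x),z])
    print('t',o['t'],'pos',o['ee_pos'].round(4),'F',np.round(o['force'],2))
    print('sh',(M.inv().apply(np.array(p)-o['ee_pos'])/.75).round(4),'rot',((M.inv()*T).as_rotvec()/np.pi).round(4))
E
python3 -c "
from h import *
go([.5627,-.2318,.19],-15.5)"
```

```text
t 0.1 pos [0.198  0.6185 0.2414] F [-0.51  0.13 -0.55]
sh [-0.8087 -0.9314  0.07  ] rot [-0.0006 -0.     -0.0125]
```

```bash
python3 -m jog '[{"tx":-0.4,"ty":-0.47,"tz":0,"rz":-0.0125,"jaw":1},{"tx":-0.4,"ty":-0.47,"tz":0,"rz":-0.0125,"jaw":1},{"tx":-0.4,"ty":-0.47,"tz":0,"rz":-0.0125,"jaw":1},{"tx":-0.4,"ty":-0.47,"tz":0,"rz":-0.0125,"jaw":1},{"tx":-0.4,"ty":-0.47,"tz":0,"rz":-0.0125,"jaw":1},{"tx":-0.809,"ty":-0.931,"tz":0.07,"rz":-0.0125,"jaw":1},{"tx":-0.809,"ty":-0.931,"tz":0.07,"rz":-0.0125,"jaw":1},{"tx":-0.809,"ty":-0.931,"tz":0.07,"rz":-0.0125,"jaw":1},{"tx":-0.809,"ty":-0.931,"tz":0.07,"rz":-0.0125,"jaw":1},{"tx":-0.809,"ty":-0.931,"tz":0.07,"rz":-0.0125,"jaw":1},{"tx":-0.809,"ty":-0.931,"tz":0.07,"rz":-0.0125,"jaw":1},{"tx":-0.809,"ty":-0.931,"tz":0.07,"rz":-0.0125,"jaw":1}]'; python3 -c "
from h import *
go([.5627,-.2318,.19],-15.5)"
```

```text
t 0.1 pos [0.198  0.6185 0.2414] F [-0.51  0.13 -0.55]
sh [-0.8087 -0.9314  0.07  ] rot [-0.0006 -0.     -0.0125]$[0]: bad value
```

```bash
python3 -m jog '[{"tx":-0.4,"ty":-0.47,"tz":0.0,"rx":0.0,"ry":0.0,"rz":-0.0125,"jaw":1.0},{"tx":-0.4,"ty":-0.47,"tz":0.0,"rx":0.0,"ry":0.0,"rz":-0.0125,"jaw":1.0},{"tx":-0.4,"ty":-0.47,"tz":0.0,"rx":0.0,"ry":0.0,"rz":-0.0125,"jaw":1.0},{"tx":-0.4,"ty":-0.47,"tz":0.0,"rx":0.0,"ry":0.0,"rz":-0.0125,"jaw":1.0},{"tx":-0.4,"ty":-0.47,"tz":0.0,"rx":0.0,"ry":0.0,"rz":-0.0125,"jaw":1.0},{"tx":-0.4,"ty":-0.47,"tz":0.0,"rx":0.0,"ry":0.0,"rz":-0.0125,"jaw":1.0},{"tx":-0.4,"ty":-0.47,"tz":0.0,"rx":0.0,"ry":0.0,"rz":-0.0125,"jaw":1.0},{"tx":-0.809,"ty":-0.931,"tz":0.07,"rx":0.0,"ry":0.0,"rz":-0.0125,"jaw":1.0},{"tx":-0.809,"ty":-0.931,"tz":0.07,"rx":0.0,"ry":0.0,"rz":-0.0125,"jaw":1.0},{"tx":-0.809,"ty":-0.931,"tz":0.07,"rx":0.0,"ry":0.0,"rz":-0.0125,"jaw":1.0},{"tx":-0.809,"ty":-0.931,"tz":0.07,"rx":0.0,"ry":0.0,"rz":-0.0125,"jaw":1.0},{"tx":-0.809,"ty":-0.931,"tz":0.07,"rx":0.0,"ry":0.0,"rz":-0.0125,"jaw":1.0}]'; python3 -c "
from h import *
go([.5627,-.2318,.19],-15.5)"
```

```text
t: 1.6
ee_pos: [0.4923, -0.0708, 0.2086]
orientation: [0.423, 3.113, 0.0]
force: [1.3, 1.5, -0.1]
gripper_width: 0.0849
grip_force: 0.0
t 1.6 pos [ 0.4923 -0.0708  0.2086] F [ 1.35  1.48 -0.06]
sh [-0.1478 -0.1819  0.0248] rot [0.     0.     0.0001]
```

```bash
python3 -m jog '[{"tx":-0.1,"ty":-0.13,"tz":0.02,"rx":0.0,"ry":0.0,"rz":0.0,"jaw":1.0},{"tx":-0.1,"ty":-0.13,"tz":0.02,"rx":0.0,"ry":0.0,"rz":0.0,"jaw":1.0},{"tx":-0.1,"ty":-0.13,"tz":0.02,"rx":0.0,"ry":0.0,"rz":0.0,"jaw":1.0},{"tx":-0.1,"ty":-0.13,"tz":0.02,"rx":0.0,"ry":0.0,"rz":0.0,"jaw":1.0}]'; python3 -c "
from h import *
f=grab('wrist'); save('w1',f['color'])
P=world(f); hs=cv2.cvtColor(f['color'],cv2.COLOR_RGB2HSV); z=P[...,2]
k=(hs[...,2]<60)&(np.hypot(P[...,0]-.5627,P[...,1]+.232)<.08)&(abs(z-.069)<.006)
print('handle',k.sum(),np.median(z[k]),cv2.minAreaRect(P[k][:,:2].astype(np.float32)*1000))
go([.5627,-.2318,.19],-15.5)"
```

```text
t: 2.1
ee_pos: [0.5375, -0.1824, 0.1931]
orientation: [-0.424, -3.111, -0.001]
force: [-0.4, 0.7, -0.6]
gripper_width: 0.0855
grip_force: 0.0
handle 2718 0.0688846639552516 ((564.6792602539062, -230.69952392578125), (17.439725875854492, 100.33893585205078), 74.43717956542969)
t 2.15 pos [ 0.5377 -0.1815  0.1934] F [-0.59  0.86 -0.26]
sh [-0.05   -0.0558  0.0044] rot [ 0.0003 -0.0004  0.0005]
```

View pics/w1.png

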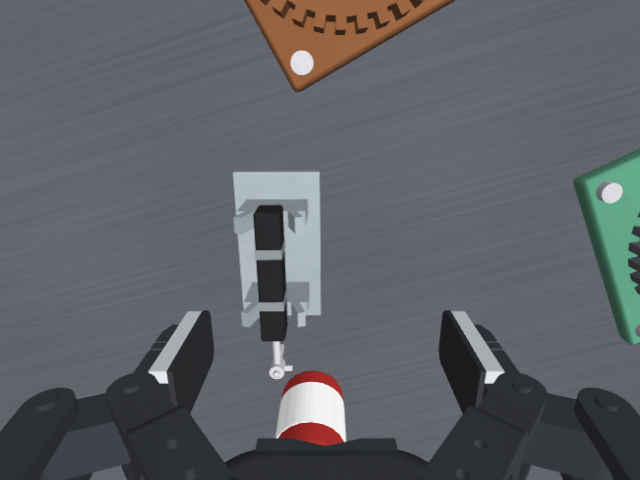

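Wrist view: the pick lies in its rest with the handle centre at (270,270) and the hook at (277,372). The wrist camera puts it at (0.5647,-0.2307), which agrees with the first estimate, so I aim for (0.5635,-0.2315) and go down.

```bash
python3 -c "
from h import *
go([.5635,-.2315,.049],-15.5)"; python3 -m jog '[{"tx":-0.0509,"ty":-0.0552,"tz":0.05,"rx":0.0,"ry":0.0,"rz":0.0005,"jaw":1.0},{"tx":-0.0509,"ty":-0.0552,"tz":0.1,"rx":0.0,"ry":0.0,"rz":0.0005,"jaw":1.0},{"tx":-0.0509,"ty":-0.0552,"tz":0.1,"rx":0.0,"ry":0.0,"rz":0.0005,"jaw":0.4},{"tx":-0.0509,"ty":-0.0552,"tz":0.1,"rx":0.0,"ry":0.0,"rz":0.0005,"jaw":0.4}]';python3 -c "
from h import *
go([.5635,-.2315,.049],-15.5)"
```

```text
t 2.15 pos [ 0.5377 -0.1815  0.1934] F [-0.59  0.86 -0.26]
sh [-0.0512 -0.0553  0.1924] rot [ 0.0003 -0.0004  0.0005]
t: 2.65
ee_pos: [0.5645, -0.2312, 0.1201]
orientation: [0.422, 3.112, 0.001]
force: [0.6, -0.7, -0.3]
gripper_width: 0.06
grip_force: 0.0
t 2.65 pos [ 0.5645 -0.2312  0.1201] F [ 0.55 -0.72 -0.3 ]
sh [ 0.0013 -0.0008  0.0948] rot [0.0003 0.0003 0.0003]
```

```bash
python3 -m jog '[{"tx":0.001,"ty":-0.0005,"tz":0.06,"rx":0.0,"ry":0.0,"rz":0.0,"jaw":0.0},{"tx":0.001,"ty":-0.0005,"tz":0.095,"rx":0.0,"ry":0.0,"rz":0.0,"jaw":0.0},{"tx":0.001,"ty":-0.0005,"tz":0.095,"rx":0.0,"ry":0.0,"rz":0.0,"jaw":0.0},{"tx":0.001,"ty":-0.0005,"tz":0.095,"rx":0.0,"ry":0.0,"rz":0.0,"jaw":0.0},{"tx":0.001,"ty":-0.0005,"tz":0.095,"rx":0.0,"ry":0.0,"rz":0.0,"jaw":-1.0},{"tx":0.001,"ty":-0.0005,"tz":0.095,"rx":0.0,"ry":0.0,"rz":0.0,"jaw":-1.0},{"tx":0.001,"ty":-0.0005,"tz":0.095,"rx":0.0,"ry":0.0,"rz":0.0,"jaw":-1.0},{"tx":0.001,"ty":-0.0005,"tz":0.095,"rx":0.0,"ry":0.0,"rz":0.0,"jaw":-1.0},{"tx":0.001,"ty":-0.0005,"tz":0.095,"rx":0.0,"ry":0.0,"rz":0.0,"jaw":-1.0}]';python3 -c "
from h import *
go([.5635,-.2315,.1],-15.5)"
```

```text
t: 3.78
ee_pos: [0.5645, -0.2336, 0.0496]
orientation: [0.425, 3.109, -0.001]
force: [-0.7, 0.6, 5.8]
gripper_width: 0.0173
grip_force: 59.2
t 3.775 pos [ 0.5645 -0.2336  0.0496] F [-0.72  0.58  5.77]
sh [ 0.0018  0.0023 -0.0671] rot [ 0.      0.001  -0.0005]
```

Gripped (17.3 mm, 59 N). Now I lift and go to a viewing pose beside the ring, with the pick already turned to the pull direction.

```bash
python3 -m jog '[{"tx":0.0,"ty":0.0,"tz":-0.03,"rx":0.0,"ry":0.0,"rz":0.0,"jaw":-1.0},{"tx":0.0,"ty":0.0,"tz":-0.08,"rx":0.0,"ry":0.0,"rz":0.0,"jaw":-1.0},{"tx":0.0,"ty":0.0,"tz":-0.14,"rx":0.0,"ry":0.0,"rz":0.0,"jaw":-1.0},{"tx":0.0,"ty":0.0,"tz":-0.2,"rx":0.0,"ry":0.0,"rz":0.0,"jaw":-1.0},{"tx":0.0,"ty":0.0,"tz":-0.2,"rx":0.0,"ry":0.0,"rz":0.0,"jaw":-1.0},{"tx":0.0,"ty":0.0,"tz":-0.2,"rx":0.0,"ry":0.0,"rz":0.0,"jaw":-1.0}]';python3 -c "
from h import *
go([.5606,.128,.2],27)"
```

```text
t: 4.53
ee_pos: [0.5625, -0.2331, 0.1975]
orientation: [-0.426, -3.112, -0.0]
force: [0.4, 0.6, -2.2]
gripper_width: 0.017
grip_force: 58.5
t 4.525 pos [ 0.5625 -0.2331  0.1975] F [ 0.36  0.64 -2.22]
sh [ 0.1319  0.463  -0.0032] rot [ 1.000e-04 -1.000e-04 -2.366e-01]
```

```bash
python3 -m jog '[{"tx":0.132,"ty":0.463,"tz":-0.003,"rx":0.0,"ry":0.0,"rz":-0.2366,"jaw":-1.0},{"tx":0.132,"ty":0.463,"tz":-0.003,"rx":0.0,"ry":0.0,"rz":-0.2366,"jaw":-1.0},{"tx":0.132,"ty":0.463,"tz":-0.003,"rx":0.0,"ry":0.0,"rz":-0.2366,"jaw":-1.0},{"tx":0.132,"ty":0.463,"tz":-0.003,"rx":0.0,"ry":0.0,"rz":-0.2366,"jaw":-1.0},{"tx":0.132,"ty":0.463,"tz":-0.003,"rx":0.0,"ry":0.0,"rz":-0.2366,"jaw":-1.0},{"tx":0.132,"ty":0.463,"tz":-0.003,"rx":0.0,"ry":0.0,"rz":-0.2366,"jaw":-1.0},{"tx":0.132,"ty":0.463,"tz":-0.003,"rx":0.0,"ry":0.0,"rz":-0.2366,"jaw":-1.0},{"tx":0.132,"ty":0.463,"tz":-0.003,"rx":0.0,"ry":0.0,"rz":-0.2366,"jaw":-1.0},{"tx":0.132,"ty":0.463,"tz":-0.003,"rx":0.0,"ry":0.0,"rz":-0.2366,"jaw":-1.0},{"tx":0.132,"ty":0.463,"tz":-0.003,"rx":0.0,"ry":0.0,"rz":-0.2366,"jaw":-1.0}]';python3 - <<'E'
from h import *
f=grab('wrist'); s=grab('side')
u,v=proj(f,[.6166,.1061,.057])[0]; print('loop px',u,v)
su,sv=proj(s,[.6166,.1061,.1])[0]
x0=int(np.clip(su-50,0,540)); y0=int(np.clip(sv-90,0,360))
a=cv2.resize(s['color'][y0:y0+120,x0:x0+100],None,fx=3.5,fy=3.5,interpolation=cv2.INTER_CUBIC)
b=cv2.resize(f['color'],None,fx=.6,fy=.6); 
im=np.zeros((420,350+384,3),np.uint8); im[:420,:350]=a[:420]; im[:288,350:]=b; save('w2',im); print(x0,y0)
o=ctrl.get_obs(); print(o['ee_pos'],o['force'])
E
```

```text
t: 5.78
ee_pos: [0.561, 0.1261, 0.1995]
orientation: [0.729, -3.055, 0.001]
force: [0.2, -0.6, -1.6]
gripper_width: 0.0168
grip_force: 58.8
loop px 269.0612118065039 271.0652655579896
310 114
[0.56107719 0.12673355 0.19980551] [ 0.75814183  0.60029001 -0.46469361]
```

View pics/w2.png

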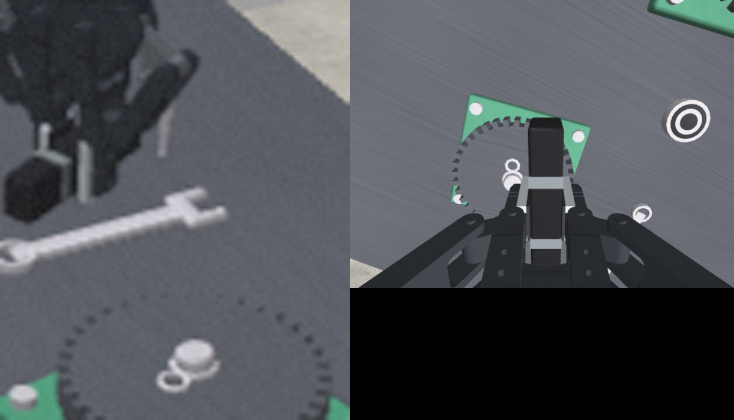

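Side view: the hook hangs upright beside the gripper at crop (165,135). Wrist view: the loop is at about full-frame (270,275), where it was predicted, and it points along the tool's x. Now I measure the loop hole and the shaft precisely.

```bash
python3 - <<'E'
from h import *
f=load('wrist'); P=world(f); z=P[...,2]
g=cv2.cvtColor(f['color'],cv2.COLOR_RGB2GRAY); x0,y0=235,235
G=cv2.resize(g[y0:y0+90,x0:x0+65],None,fx=4,fy=4,interpolation=cv2.INTER_CUBIC)
B=(G>130).astype(np.uint8); n,l,st,c=cv2.connectedComponentsWithStats(1-B)
for i in range(1,n):
    if 100<st[i,4]<8000:
        uv=(c[i]+.5)/4-.5+[x0,y0]; print('hole',uv,st[i,4]/16,at_z(f,[uv],.057)[0])
s=(np.hypot(P[...,0]-.634,P[...,1]-.1155)<.02)&(z>.0645); q=P[s]; print('shaft',s.sum(),np.median(q,0),cv2.minEnclosingCircle(q[:,:2].astype(np.float32)*1000))
gg=(np.hypot(P[...,0]-.6166,P[...,1]-.1061)<.05)&(abs(z-.055)<.003);print('face z',np.median(z[gg]))
vs,us=np.nonzero(s); uv=np.c_[us,vs]; print(uv.min(0),uv.max(0), at_z(f,[(uv.min(0)+uv.max(0))/2],.0675)[0])
# hook: side view, thin bright things
sd=load('side'); Q=world(sd); h=(abs(Q[...,2]-.19)<.03)&(np.hypot(Q[...,0]-.636,Q[...,1]-.165)<.02)
print('hook',h.sum(),np.median(Q[h],0) if h.any() else '', Q[h][:,2].min() if h.any() else '')
print('expected',[.5611+.0844*np.cos(np.radians(27)),.1267+.0844*np.sin(np.radians(27))])
go([0,0,0],27)
E
```

```text
hole [270.25937228 275.57345248] 143.375 [0.61956855 0.10842314 0.057     ]
hole [297.49594395 319.45833333] 42.375 [0.64423281 0.14292031 0.057     ]
shaft 459 [0.63457968 0.1144335  0.06713456] ((638.0551147460938, 116.64620971679688), 11.524212837219238)
face z 0.054928939461810225
[255 291] [283 317] [0.63607025 0.11637165 0.0675    ]
hook 42 [0.63392123 0.16212951 0.18732129] 0.17175162092116641
expected [np.float64(0.6363009506414983), np.float64(0.16501679817801776)]
t 5.875 pos [0.5611 0.1267 0.1998] F [ 0.76  0.6  -0.46]
sh [0.7436 0.1878 0.2665] rot [-0.     -0.     -0.0005]
```

```bash
python3 - <<'E'
from h import *
go([.5428,.0717,.098],25.5)
E
```

```text
t 5.875 pos [0.5611 0.1267 0.1998] F [ 0.76  0.6  -0.46]
sh [ 0.0549 -0.0544  0.1358] rot [-0.     -0.      0.0078]
```

```bash
python3 -m jog '[{"tx":0.055,"ty":-0.0544,"tz":0.03,"rx":0.0,"ry":0.0,"rz":0.0078,"jaw":-1.0},{"tx":0.055,"ty":-0.0544,"tz":0.07,"rx":0.0,"ry":0.0,"rz":0.0078,"jaw":-1.0},{"tx":0.055,"ty":-0.0544,"tz":0.136,"rx":0.0,"ry":0.0,"rz":0.0078,"jaw":-1.0},{"tx":0.055,"ty":-0.0544,"tz":0.136,"rx":0.0,"ry":0.0,"rz":0.0078,"jaw":-1.0},{"tx":0.055,"ty":-0.0544,"tz":0.136,"rx":0.0,"ry":0.0,"rz":0.0078,"jaw":-1.0},{"tx":0.055,"ty":-0.0544,"tz":0.136,"rx":0.0,"ry":0.0,"rz":0.0078,"jaw":-1.0}]'; python3 - <<'E'
from h import *
s=grab('side'); t=grab('top')
go([.5428,.0717,.098],25.5)
print('side cam',-R.from_rotvec(s['rvec']).as_matrix().T@np.ravel(s['tvec']))
def crop(s,p,w,h,k):
    u,v=proj(s,p)[0]; x0,y0=int(u-w/2),int(v-h/2); print('x0,y0',x0,y0)
    return cv2.resize(s['color'][y0:y0+h,x0:x0+w],None,fx=k,fy=k,interpolation=cv2.INTER_CUBIC)
a=crop(s,[.619,.108,.07],56,70,8)
b=crop(t,[.619,.108,.07],40,70,8); save('s3',np.hstack([a,b])[:600])
for p in ([.619,.108,.057],[.619,.108,.068],[.619,.108,.088],[.637,.1165,.0675]): print(proj(s,p)[0],proj(t,p)[0])
E
```

```text
t: 6.62
ee_pos: [0.5445, 0.0732, 0.1]
orientation: [-0.695, 3.06, -0.0]
force: [0.3, 0.6, -1.2]
gripper_width: 0.0171
grip_force: 58.8
t 6.725 pos [0.5441 0.073  0.0997] F [ 0.34  0.04 -2.09]
sh [ 0.0023 -0.0009  0.0022] rot [-0.0003  0.001   0.0006]
side cam [ 0.11223146 -0.72074865  0.78475147]
x0,y0 332 181
x0,y0 267 139
[359.67137011 221.63578749] [287.9754427  175.75975721]
[359.9783348  217.17793611] [287.66016401 174.30117045]
[360.54411584 208.94298763] [287.06892857 171.5655483 ]
[365.7790249  212.79845703] [283.08903686 165.02245913]
```

View pics/s3.png

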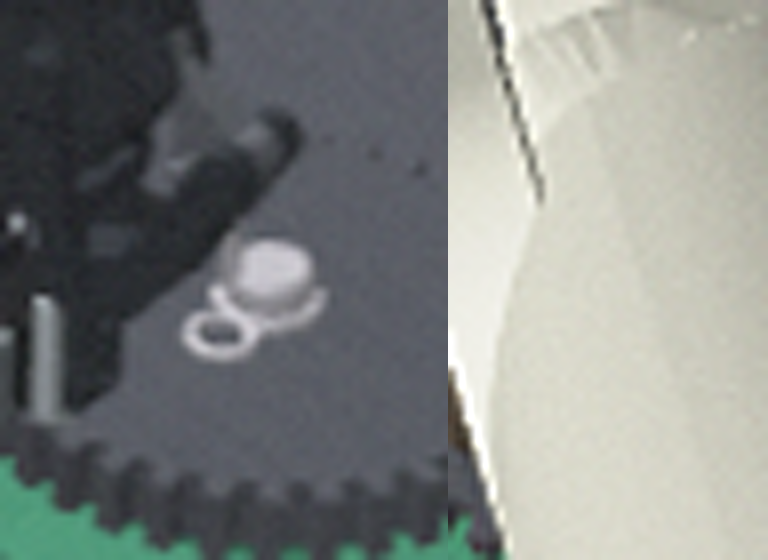

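```bash
python3 - <<'E'
from h import *
s=load('side'); g=cv2.cvtColor(s['color'],cv2.COLOR_RGB2GRAY); x0,y0=350,212
G=cv2.resize(g[y0:y0+20,x0:x0+20],None,fx=8,fy=8,interpolation=cv2.INTER_CUBIC)
for th in (120,140,160):
    n,l,st,c=cv2.connectedComponentsWithStats((G<th).astype(np.uint8))
    for i in range(1,n):
        if 100<st[i,4]<4000:
            uv=(c[i]+.5)/8-.5+[x0,y0]; print(th,'hole',uv,st[i,4]/64,at_z(s,[uv],.057)[0])
P=world(s);q=(np.hypot(P[...,0]-.636,P[...,1]-.1163)<.014)&(P[...,2]>.0655)
vs,us=np.nonzero(q); print('top',q.sum(),at_z(s,[[us.mean(),vs.mean()]],.0675))
# grey hook pixels, finer
v,u=np.mgrid[205:222,356:366]
print(g[205:222,356:366]); print((P[205:222,356:366,2]*1000).round(0))
E
```

```text
120 hole [359.01166667 222.269375  ] 9.375 [0.61679792 0.10672886 0.057     ]
140 hole [365.72540239 218.48228193] 15.046875 [0.63508696 0.11203793 0.057     ]
140 hole [359.00540865 222.19471154] 13.0 [0.6169059  0.10694896 0.057     ]
top 27 [[0.63572547 0.11291092 0.0675    ]]
[[ 40  44  47  46  48  42  39  42  59  77]
 [ 45  46  44  44  44  43  40  50  77  93]
 [ 46  40  47  41  42  46  51  73  86  94]
 [ 46  47  41  41  40  66  86  88  95  91]
 [ 48  44  39  36  47  82 100  96  97  94]
 [ 44  39  34  43  99 113  98  98  90  93]
 [ 42  42  40  77 123 123 120 136 164 174]
 [ 41  38  58 102 130 126 158 189 196 199]
 [ 41  56  84 108 132 136 174 198 198 199]
 [ 47  76  92 113 129 138 174 200 200 199]
 [ 89  94  95 113 128 151 184 201 199 199]
 [ 96  94 123 147 138 156 188 197 194 195]
 [ 94  96 172 202 157 142 152 170 183 181]
 [ 93  96 152 199 168 124 136 141 146 146]
 [ 95 108 132 178 202 173 133 136 137 135]
 [163 167 157 170 193 204 191 173 161 143]
 [177 132 126 126 133 158 200 197 176 179]]
[[171. 173. 173. 174. 177. 177. 177. 173. 167.  55.]
 [170. 170. 173. 175. 176. 175. 170. 163.  96.  55.]
 [168. 171. 170. 170. 171. 168. 161.  53.  54.  52.]
 [168. 167. 169. 169. 166. 160. 152.  55.  55.  52.]
 [163. 164. 166. 166. 159. 150.  89.  54.  52.  53.]
 [164. 163. 164. 155. 149.  86.  87.  54.  54.  54.]
 [161. 161. 154. 147.  82.  85.  84.  52.  64.  66.]
 [157. 152. 141.  54.  82.  82.  79.  65.  65.  64.]
 [140. 139.  52.  54.  78.  80.  78.  65.  66.  65.]
 [136.  55.  50.  53.  75.  77.  67.  67.  66.  68.]
 [ 54.  54.  52.  53.  73.  73.  66.  67.  66.  67.]
 [ 52.  54.  51.  57.  72.  73.  64.  nan  67.  65.]
 [ 52.  55.  54.  58.  56.  57.  62.  62.  65.  63.]
 [ 57.  52.  51.  59.  57.  56.  59.  61.  61.  66.]
 [ 55.  52.  53.  55.  57.  58.  58.  57.  58.  59.]
 [ 52.  55.  58.  58.  56.  61.  58.  59.  56.  55.]
 [ 57.  59.  55.  54.  56.  55.  57.  58.  59.  59.]]
```

```bash
python3 - <<'E'
from h import *
s=load('side'); P=world(s); C=-R.from_rotvec(s['rvec']).as_matrix().T@np.ravel(s['tvec'])
q=np.zeros((480,640),bool); q[210:217,360:363]=1; q&=(P[...,2]>.07)&(P[...,2]<.09)
m=P[q].mean(0); d=(m-C); d[2]=0; d/=np.linalg.norm(d); print('hook axis side',m,m+.002*d)
print(proj(s,[[.6203,.1093,.071],[.6203,.1093,.0755],[.6203,.1093,.082]]))
E
```

```text
hook axis side [0.61975607 0.10697459 0.07906284] [0.62080151 0.1086796  0.07906284]
[[360.31782238 215.43193872]
 [360.44501297 213.58903556]
 [360.62962137 210.91204   ]]
```

Side view: the hook is the grey column at px (361,213), with its tip at about z = 0.072 and its axis at (0.6208,0.1087). The loop hole is at px (359,222), about (0.618,0.1075) averaged over the cameras. I shift 3.2 mm back along the pick, then go down.

```bash
python3 -m jog '[{"tx":0.0042,"ty":-0.0005,"tz":0.0,"rx":0.0,"ry":0.0,"rz":0.0,"jaw":-1.0},{"tx":0.0042,"ty":-0.0005,"tz":0.0,"rx":0.0,"ry":0.0,"rz":0.0,"jaw":-1.0},{"tx":0.0042,"ty":-0.0005,"tz":0.0,"rx":0.0,"ry":0.0,"rz":0.0,"jaw":-1.0}]'; python3 - <<'E'
from h import *
go([.5414,.0713,.087],25.5)
E
```

```text
t: 7.1
ee_pos: [0.54, 0.071, 0.098]
orientation: [-0.696, 3.063, 0.0]
force: [0.6, 0.3, -0.5]
gripper_width: 0.0171
grip_force: 58.8
t 7.1 pos [0.54  0.071 0.098] F [ 0.59  0.3  -0.48]
sh [-0.0019 -0.0004  0.0146] rot [-0.      0.      0.0005]
```

```bash
python3 -m jog '[{"tx":-0.0016,"ty":-0.0003,"tz":0.0,"rx":0.0,"ry":0.0,"rz":0.0,"jaw":-1.0},{"tx":-0.0016,"ty":-0.0003,"tz":0.007,"rx":0.0,"ry":0.0,"rz":0.0,"jaw":-1.0},{"tx":-0.0016,"ty":-0.0003,"tz":0.0133,"rx":0.0,"ry":0.0,"rz":0.0,"jaw":-1.0},{"tx":-0.0016,"ty":-0.0003,"tz":0.0133,"rx":0.0,"ry":0.0,"rz":0.0,"jaw":-1.0},{"tx":-0.0016,"ty":-0.0003,"tz":0.0133,"rx":0.0,"ry":0.0,"rz":0.0,"jaw":-1.0},{"tx":-0.0016,"ty":-0.0003,"tz":0.0133,"rx":0.0,"ry":0.0,"rz":0.0,"jaw":-1.0}]'; python3 - <<'E'
from h import *
s=grab('side'); P=world(s)
print((P[208:222,356:366,2]*1000).round(0))
go([.5414,.0713,.087],25.5)
E
```

```text
t: 7.85
ee_pos: [0.5413, 0.0714, 0.088]
orientation: [-0.696, 3.063, -0.0]
force: [0.2, 0.3, -1.3]
gripper_width: 0.0173
grip_force: 58.8
[[168. 171. 171. 173. 173. 171. 173. 172. 170. 167.]
 [167. 168. 171. 170. 171. 173. 169. 168. 166. 160.]
 [163. 167. 168. 170. 169. 167. 167. 166. 157.  52.]
 [164. 167. 164. 165. 166. 167. 163. 154.  66.  67.]
 [162. 161. 161. 163. 166. 163. 151.  64.  68.  65.]
 [158. 159. 163. 163. 161. 150. 147.  65.  63.  63.]
 [156. 158. 160. 156. 150. 143.  64.  66.  64.  68.]
 [156. 155. 157. 149. 140.  64.  64.  67.  66.  68.]
 [155. 154. 147. 138.  72.  61.  62.  66.  66.  67.]
 [149. 142. 137.  72.  71.  57.  63.  65.  65.  63.]
 [140. 133.  56.  68.  69.  56.  59.  65.  65.  64.]
 [129.  51.  53.  66.  66.  57.  58.  59.  59.  60.]
 [ 54.  58.  56.  65.  66.  57.  59.  60.  55.  56.]
 [ 59.  57.  55.  59.  60.  57.  56.  58.  56.  57.]]
t 7.9 pos [0.5413 0.0714 0.088 ] F [ 0.46 -0.19 -1.45]
sh [-0.     -0.0001  0.0013] rot [-0.      0.0001  0.0005]
```

The hook hangs over the hole (columns 359–360, tip row about 220, hole centre (359,222)). I feel downward in small steps.

```bash
python3 -m jog '[{"tx":0.0,"ty":0.0,"tz":0.0015,"rx":0.0,"ry":0.0,"rz":0.0,"jaw":-1.0},{"tx":0.0,"ty":0.0,"tz":0.003,"rx":0.0,"ry":0.0,"rz":0.0,"jaw":-1.0},{"tx":0.0,"ty":0.0,"tz":0.003,"rx":0.0,"ry":0.0,"rz":0.0,"jaw":-1.0}]' | head -4; python3 -m jog '[{"tx":0.0,"ty":0.0,"tz":0.001,"rx":0.0,"ry":0.0,"rz":0.0,"jaw":-1.0},{"tx":0.0,"ty":0.0,"tz":0.001,"rx":0.0,"ry":0.0,"rz":0.0,"jaw":-1.0}]' | head -4
```

```text
t: 8.28
ee_pos: [0.5411, 0.0713, 0.0855]
orientation: [0.696, -3.063, -0.0]
force: [0.9, -0.5, -1.4]
t: 8.52
ee_pos: [0.5412, 0.0713, 0.0848]
orientation: [0.696, -3.063, -0.0]
force: [0.2, 0.3, -1.3]
```

```bash
python3 -m jog '[{"tx":0.0,"ty":0.0,"tz":0.001,"rx":0.0,"ry":0.0,"rz":0.0,"jaw":-1.0},{"tx":0.0,"ty":0.0,"tz":0.001,"rx":0.0,"ry":0.0,"rz":0.0,"jaw":-1.0}]' | head -4
```

```text
t: 8.78
ee_pos: [0.5412, 0.0714, 0.0841]
orientation: [-0.696, 3.063, 0.0]
force: [-0.4, 0.1, -1.4]
```

```bash
python3 -m jog '[{"tx":0.0,"ty":0.0,"tz":0.0008,"rx":0.0,"ry":0.0,"rz":0.0,"jaw":-1.0},{"tx":0.0,"ty":0.0,"tz":0.0008,"rx":0.0,"ry":0.0,"rz":0.0,"jaw":-1.0}]' | sed -n 2,4p
```

```text
ee_pos: [0.5412, 0.0713, 0.0836]
orientation: [-0.696, 3.063, -0.0]
force: [-0.9, -0.5, 0.8]
```

```bash
python3 -m jog '[{"tx":0.0,"ty":0.0,"tz":0.0007,"rx":0.0,"ry":0.0,"rz":0.0,"jaw":-1.0},{"tx":0.0,"ty":0.0,"tz":0.0007,"rx":0.0,"ry":0.0,"rz":0.0,"jaw":-1.0}]' | sed -n 2,4p
```

```text
ee_pos: [0.5413, 0.0713, 0.0832]
orientation: [-0.696, 3.063, -0.0]
force: [-2.5, -1.2, 3.8]
```

Contact: about 5 N above baseline. I look to check that the tip is inside the loop and not on the wire.

```bash
python3 - <<'E'
from h import *
s=grab('side'); P=world(s); go([0,0,0],25.5)
save('s4',cv2.resize(s['color'][200:235,340:390],None,fx=12,fy=12,interpolation=cv2.INTER_CUBIC))
print((P[214:228,354:366,2]*1000).round(0))
print(proj(s,[[.6176,.1076,.055],[.6176,.1076,.065]]))
E
```

```text
t 9.325 pos [0.5413 0.0713 0.0832] F [-2.09 -0.51  3.34]
sh [0.692  0.226  0.1108] rot [-0.      0.0001  0.0005]
[[156. 154. 156. 158. 158. 162. 161. 157. 149.  67.  65.  68.]
 [155. 155. 155. 157. 157. 156. 157. 144. 139.  66.  66.  66.]
 [151. 150. 153. 154. 154. 155. 144. 139.  66.  65.  67.  66.]
 [149. 151. 150. 152. 152. 143. 137.  59.  62.  64.  64.  65.]
 [145. 148. 148. 149. 144. 135.  67.  56.  57.  61.  62.  60.]
 [144. 146. 144. 139. 131.  67.  65.  54.  54.  58.  60.  59.]
 [142. 142. 139. 128.  57.  64.  64.  57.  59.  55.  58.  58.]
 [140. 134. 125.  57.  57.  60.  59.  55.  56.  57.  55.  57.]
 [134. 122.  58.  55.  58.  58.  60.  54.  53.  58.  55.  55.]
 [120.  55.  58.  59.  55.  57.  56.  51.  55.  56.  53.  54.]
 [ 55.  52.  55.  57.  58.  58.  58.  58.  57.  56.  54.  52.]
 [ 53.  53.  53.  55.  57.  57.  56.  58.  55.  54.  53.  52.]
 [ 53.  56.  50.  55.  52.  51.  51.  52.  53.  50.  54.  56.]
 [ 55.  53.  51.  53.  51.  54.  54.  57.  53.  56.  54.  54.]]
[[359.09719091 222.73120891]
 [359.37317621 218.68777093]]
```

View pics/s4.png

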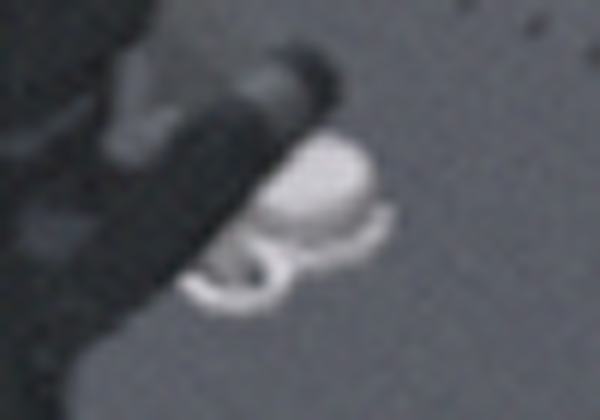

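Crop: the grey pin at (235,262) stands inside the loop opening, with dark face visible beside it at (255,275), so it bears on the face. I pull back along the pick gently.

```bash
python3 -m jog '[{"tx":0.0015,"ty":0.0,"tz":0.0,"rx":0.0,"ry":0.0,"rz":0.0,"jaw":-1.0},{"tx":0.003,"ty":0.0,"tz":0.0,"rx":0.0,"ry":0.0,"rz":0.0,"jaw":-1.0},{"tx":0.003,"ty":0.0,"tz":0.0,"rx":0.0,"ry":0.0,"rz":0.0,"jaw":-1.0}]' | sed -n '2p;4p'
```

```text
ee_pos: [0.5396, 0.0705, 0.0832]
force: [0.2, 1.3, 2.5]
```

```bash
python3 -m jog '[{"tx":0.001,"ty":0.0,"tz":0.0,"rx":0.0,"ry":0.0,"rz":0.0,"jaw":-1.0},{"tx":0.002,"ty":0.0,"tz":0.0,"rx":0.0,"ry":0.0,"rz":0.0,"jaw":-1.0},{"tx":0.002,"ty":0.0,"tz":0.0,"rx":0.0,"ry":0.0,"rz":0.0,"jaw":-1.0}]' | sed -n '2p;4p'
```

```text
ee_pos: [0.5384, 0.0699, 0.0832]
force: [3.3, 1.6, 0.7]
```

```bash
python3 -m jog '[{"tx":0.001,"ty":0.0,"tz":0.0002,"rx":0.0,"ry":0.0,"rz":0.0,"jaw":-1.0},{"tx":0.002,"ty":0.0,"tz":0.0003,"rx":0.0,"ry":0.0,"rz":0.0,"jaw":-1.0},{"tx":0.002,"ty":0.0,"tz":0.0003,"rx":0.0,"ry":0.0,"rz":0.0,"jaw":-1.0}]' | sed -n '2p;4p'
```

```text
ee_pos: [0.5373, 0.0694, 0.0831]
force: [4.6, 2.4, 1.5]
```

```bash
python3 -m jog '[{"tx":0.001,"ty":0.0,"tz":0.0,"rx":0.0,"ry":0.0,"rz":0.0,"jaw":-1.0},{"tx":0.002,"ty":0.0,"tz":0.0,"rx":0.0,"ry":0.0,"rz":0.0,"jaw":-1.0},{"tx":0.002,"ty":0.0,"tz":0.0,"rx":0.0,"ry":0.0,"rz":0.0,"jaw":-1.0}]' | sed -n '2p;4p'
```

```text
ee_pos: [0.5362, 0.0689, 0.0831]
force: [5.0, 2.4, 1.0]
```

```bash
python3 -m jog '[{"tx":0.001,"ty":0.0,"tz":0.0002,"rx":0.0,"ry":0.0,"rz":0.0,"jaw":-1.0},{"tx":0.002,"ty":0.0,"tz":0.0003,"rx":0.0,"ry":0.0,"rz":0.0,"jaw":-1.0},{"tx":0.002,"ty":0.0,"tz":0.0003,"rx":0.0,"ry":0.0,"rz":0.0,"jaw":-1.0}]' | sed -n '2p;4p'
```

```text
ee_pos: [0.5353, 0.0684, 0.0831]
force: [6.3, 2.2, 1.1]
```

```bash
python3 -m jog '[{"tx":0.001,"ty":0.0,"tz":0.0,"rx":0.0,"ry":0.0,"rz":0.0,"jaw":-1.0},{"tx":0.002,"ty":0.0,"tz":0.0,"rx":0.0,"ry":0.0,"rz":0.0,"jaw":-1.0},{"tx":0.002,"ty":0.0,"tz":0.0,"rx":0.0,"ry":0.0,"rz":0.0,"jaw":-1.0}]' | sed -n '2p;4p'
```

```text
ee_pos: [0.5336, 0.0677, 0.083]
force: [4.9, 2.4, 1.2]
```

```bash
python3 -m jog '[{"tx":0.001,"ty":0.0,"tz":0.0,"rx":0.0,"ry":0.0,"rz":0.0,"jaw":-1.0},{"tx":0.002,"ty":0.0,"tz":0.0,"rx":0.0,"ry":0.0,"rz":0.0,"jaw":-1.0},{"tx":0.002,"ty":0.0,"tz":0.0,"rx":0.0,"ry":0.0,"rz":0.0,"jaw":-1.0}]' | sed -n '1,2p;4p'
```

```text
t: 11.95
ee_pos: [0.5314, 0.0666, 0.0829]
force: [2.0, 2.3, 3.8]
```

```bash
python3 -m jog '[{"tx":0.002,"ty":0.0,"tz":-0.0002,"rx":0.0,"ry":0.0,"rz":0.0,"jaw":-1.0},{"tx":0.004,"ty":0.0,"tz":-0.0002,"rx":0.0,"ry":0.0,"rz":0.0,"jaw":-1.0},{"tx":0.004,"ty":0.0,"tz":-0.0002,"rx":0.0,"ry":0.0,"rz":0.0,"jaw":-1.0}]' | sed -n '1,2p;4p'; python3 - <<'E'
from h import *
s=grab('side')
save('s5',cv2.resize(s['color'][200:240,335:390],None,fx=10,fy=10,interpolation=cv2.INTER_CUBIC))
E
```

```text
t: 12.32
ee_pos: [0.5274, 0.0646, 0.0827]
force: [0.1, 0.8, 6.9]
```

View pics/s5.png

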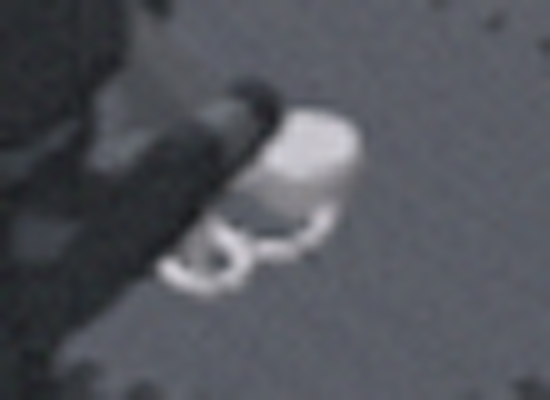

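Crop: the ring has snapped out towards the lower left and the hook is still in the loop at (200,250). The vertical load has grown to about 8 N, so I ease it and draw the ring clear.

```bash
python3 -m jog '[{"tx":0.0,"ty":0.0,"tz":-0.001,"rx":0.0,"ry":0.0,"rz":0.0,"jaw":-1.0},{"tx":0.003,"ty":0.0,"tz":-0.001,"rx":0.0,"ry":0.0,"rz":0.0,"jaw":-1.0},{"tx":0.006,"ty":0.0,"tz":-0.001,"rx":0.0,"ry":0.0,"rz":0.0,"jaw":-1.0},{"tx":0.006,"ty":0.0,"tz":-0.001,"rx":0.0,"ry":0.0,"rz":0.0,"jaw":-1.0}]' | sed -n '1,2p;4p'
```

```text
t: 12.88
ee_pos: [0.523, 0.0627, 0.0831]
force: [-0.7, 0.5, 4.8]
```

```bash
python3 -m jog '[{"tx":0.0,"ty":0.0,"tz":-0.0007,"rx":0.0,"ry":0.0,"rz":0.0,"jaw":-1.0},{"tx":0.004,"ty":0.0,"tz":-0.0007,"rx":0.0,"ry":0.0,"rz":0.0,"jaw":-1.0},{"tx":0.008,"ty":0.0,"tz":-0.0007,"rx":0.0,"ry":0.0,"rz":0.0,"jaw":-1.0},{"tx":0.012,"ty":0.0,"tz":-0.0007,"rx":0.0,"ry":0.0,"rz":0.0,"jaw":-1.0},{"tx":0.012,"ty":0.0,"tz":-0.0007,"rx":0.0,"ry":0.0,"rz":0.0,"jaw":-1.0}]' | sed -n '1,2p;4p'; python3 - <<'E'
from h import *
s=grab('side'); u,v=proj(s,[.595,.097,.057])[0]
x0,y0=335,200
g=cv2.cvtColor(s['color'],cv2.COLOR_RGB2GRAY)
save('s6',cv2.resize(s['color'][200:245,335:390],None,fx=10,fy=10,interpolation=cv2.INTER_CUBIC)); print(u,v,proj(s,[.636,.1163,.0675]))
E
```

```text
t: 13.5
ee_pos: [0.515, 0.0589, 0.0836]
force: [-1.8, -0.5, 2.0]
351.68249790014426 227.83043399732992 [[365.39188607 212.97725863]]
```

View pics/s6.png

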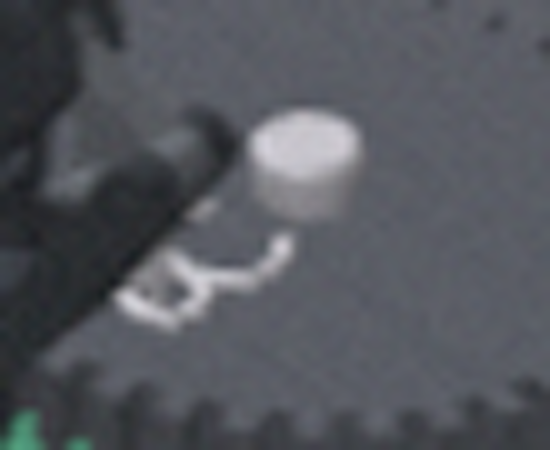

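Crop: the ring is free of the shaft, with its arm end at (290,240) and the hook in the loop at (165,285). Its displacement is about 27 mm, so I pull 8 mm more, centre the hook in the loop and lift straight up.

```bash
python3 -m jog '[{"tx":0.004,"ty":0.0,"tz":0.0,"rx":0.0,"ry":0.0,"rz":0.0,"jaw":-1.0},{"tx":0.008,"ty":0.0,"tz":0.0,"rx":0.0,"ry":0.0,"rz":0.0,"jaw":-1.0},{"tx":0.011,"ty":0.0,"tz":0.0,"rx":0.0,"ry":0.0,"rz":0.0,"jaw":-1.0},{"tx":0.011,"ty":0.0,"tz":0.0,"rx":0.0,"ry":0.0,"rz":0.0,"jaw":-1.0},{"tx":0.0075,"ty":0.0,"tz":0.0,"rx":0.0,"ry":0.0,"rz":0.0,"jaw":-1.0},{"tx":0.0075,"ty":0.0,"tz":0.0,"rx":0.0,"ry":0.0,"rz":0.0,"jaw":-1.0},{"tx":0.0075,"ty":0.0,"tz":0.0,"rx":0.0,"ry":0.0,"rz":0.0,"jaw":-1.0},{"tx":0.0075,"ty":0.0,"tz":-0.004,"rx":0.0,"ry":0.0,"rz":0.0,"jaw":-1.0},{"tx":0.0075,"ty":0.0,"tz":-0.01,"rx":0.0,"ry":0.0,"rz":0.0,"jaw":-1.0},{"tx":0.0075,"ty":0.0,"tz":-0.02,"rx":0.0,"ry":0.0,"rz":0.0,"jaw":-1.0},{"tx":0.0075,"ty":0.0,"tz":-0.04,"rx":0.0,"ry":0.0,"rz":0.0,"jaw":-1.0},{"tx":0.0075,"ty":0.0,"tz":-0.04,"rx":0.0,"ry":0.0,"rz":0.0,"jaw":-1.0}]' | sed -n '1,2p;4,5p'; python3 - <<'E'
from h import *
go([.5635,-.2331,.2],-15.5)
E
```

```text
t: 15.05
ee_pos: [0.5125, 0.0571, 0.1158]
force: [-0.5, 0.4, -1.2]
gripper_width: 0.0173
t 15.05 pos [0.5125 0.0571 0.1158] F [-0.51  0.36 -1.19]
sh [ 0.1055 -0.3785 -0.1123] rot [1.000e-04 1.100e-03 2.283e-01]
```

```bash
python3 -m jog '[{"tx":0.0,"ty":0.0,"tz":-0.08,"rx":0.0,"ry":0.0,"rz":0.0,"jaw":-1.0},{"tx":0.03,"ty":-0.1,"tz":-0.11,"rx":0.0,"ry":0.001,"rz":0.228,"jaw":-1.0},{"tx":0.1055,"ty":-0.3785,"tz":-0.112,"rx":0.0,"ry":0.001,"rz":0.228,"jaw":-1.0},{"tx":0.1055,"ty":-0.3785,"tz":-0.112,"rx":0.0,"ry":0.001,"rz":0.228,"jaw":-1.0},{"tx":0.1055,"ty":-0.3785,"tz":-0.112,"rx":0.0,"ry":0.001,"rz":0.228,"jaw":-1.0},{"tx":0.1055,"ty":-0.3785,"tz":-0.112,"rx":0.0,"ry":0.001,"rz":0.228,"jaw":-1.0},{"tx":0.1055,"ty":-0.3785,"tz":-0.112,"rx":0.0,"ry":0.001,"rz":0.228,"jaw":-1.0},{"tx":0.1055,"ty":-0.3785,"tz":-0.112,"rx":0.0,"ry":0.001,"rz":0.228,"jaw":-1.0},{"tx":0.1055,"ty":-0.3785,"tz":-0.112,"rx":0.0,"ry":0.001,"rz":0.228,"jaw":-1.0},{"tx":0.1055,"ty":-0.3785,"tz":-0.112,"rx":0.0,"ry":0.001,"rz":0.228,"jaw":-1.0},{"tx":0.1055,"ty":-0.3785,"tz":-0.112,"rx":0.0,"ry":0.001,"rz":0.228,"jaw":-1.0}]' | sed -n '1,2p;4,5p'; python3 - <<'E'
from h import *
t=grab('top'); s=grab('side'); P=world(s); M=P[...,2]
hs=cv2.cvtColor(s['color'],cv2.COLOR_RGB2HSV)
go([.5642,-.2335,.0496],-15.5)
def crop(s,p,w,h,k):
    u,v=proj(s,p)[0]; x0,y0=int(u-w/2),int(v-h/2); print('x0,y0',x0,y0)
    return cv2.resize(s['color'][y0:y0+h,x0:x0+w],None,fx=k,fy=k,interpolation=cv2.INTER_CUBIC)
a=crop(s,[.6,.1,.055],50,70,6); b=crop(s,[.58,-.235,.17],80,70,6); save('s7',np.hstack([a,b]))
c=crop(t,[.62,.11,.055],1,1,1)
g=cv2.cvtColor(t['color'],cv2.COLOR_RGB2GRAY); u,v=proj(t,[.62,.11,.055])[0]; x0,y0=int(u)-22,int(v)-22
B=(g[y0:y0+44,x0:x0+44]>140).astype(np.uint8); n,l,st,ce=cv2.connectedComponentsWithStats(B)
for i in range(1,n): print('blob',st[i],at_z(t,[ce[i]+[x0,y0]],.059)[0])
E
```

```text
t: 16.42
ee_pos: [0.5625, -0.2325, 0.1981]
force: [0.5, 0.8, -1.8]
gripper_width: 0.0172
t 16.525 pos [ 0.5625 -0.2328  0.198 ] F [ 0.48  0.26 -1.73]
sh [-0.003  -0.      0.1979] rot [-0.0003 -0.0009  0.0005]
x0,y0 328 192
x0,y0 414 259
x0,y0 286 175
blob [ 14   8  11  12 106] [0.63680684 0.11721609 0.059     ]
blob [ 20  24  18  20 100] [0.59453093 0.09680091 0.059     ]
```

View pics/s7.png

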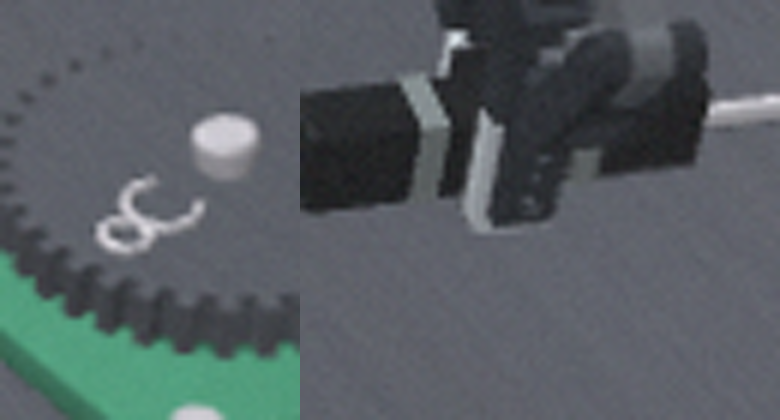

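Crop: the ring lies flat, clear of the shaft (head at (225,140), ring at (150,215)), its centre about 37 mm from the axis and still on the face. The pick sits straight in the jaws. I return it to its rest.

```bash
python3 -m jog '[{"tx":-0.0015,"ty":-0.0003,"tz":0.06,"rx":0.0,"ry":0.0,"rz":0.0,"jaw":-1.0},{"tx":-0.0015,"ty":-0.0003,"tz":0.12,"rx":0.0,"ry":0.0,"rz":0.0,"jaw":-1.0},{"tx":-0.0015,"ty":-0.0003,"tz":0.155,"rx":0.0,"ry":0.0,"rz":0.0,"jaw":-1.0},{"tx":-0.0015,"ty":-0.0003,"tz":0.17,"rx":0.0,"ry":0.0,"rz":0.0,"jaw":-1.0},{"tx":-0.0015,"ty":-0.0003,"tz":0.18,"rx":0.0,"ry":0.0,"rz":0.0,"jaw":-1.0},{"tx":-0.0015,"ty":-0.0003,"tz":0.188,"rx":0.0,"ry":0.0,"rz":0.0,"jaw":-1.0},{"tx":-0.0015,"ty":-0.0003,"tz":0.194,"rx":0.0,"ry":0.0,"rz":0.0,"jaw":-1.0},{"tx":-0.0015,"ty":-0.0003,"tz":0.194,"rx":0.0,"ry":0.0,"rz":0.0,"jaw":-1.0},{"tx":-0.0015,"ty":-0.0003,"tz":0.194,"rx":0.0,"ry":0.0,"rz":0.0,"jaw":-1.0}]' | sed -n '1,2p;4,5p'
```

```text
t: 17.65
ee_pos: [0.5633, -0.234, 0.0529]
force: [0.3, 0.6, -0.9]
gripper_width: 0.0171
```

```bash
python3 -m jog '[{"tx":0.0,"ty":0.0,"tz":0.0015,"rx":0.0,"ry":0.0,"rz":0.0,"jaw":-1.0},{"tx":0.0,"ty":0.0,"tz":0.002,"rx":0.0,"ry":0.0,"rz":0.0,"jaw":-1.0},{"tx":0.0,"ty":0.0,"tz":0.002,"rx":0.0,"ry":0.0,"rz":0.0,"jaw":-1.0}]' | sed -n '1,2p;4,5p'
```

```text
t: 18.02
ee_pos: [0.5629, -0.2338, 0.0509]
force: [0.6, -0.3, -1.0]
gripper_width: 0.0172
```

```bash
python3 -m jog '[{"tx":0.0,"ty":0.0,"tz":0.001,"rx":0.0,"ry":0.0,"rz":0.0,"jaw":-1.0},{"tx":0.0,"ty":0.0,"tz":0.0015,"rx":0.0,"ry":0.0,"rz":0.0,"jaw":-1.0},{"tx":0.0,"ty":0.0,"tz":0.0015,"rx":0.0,"ry":0.0,"rz":0.0,"jaw":-1.0}]' | sed -n '1,2p;4,5p'
```

```text
t: 18.4
ee_pos: [0.5629, -0.2339, 0.0499]
force: [-0.8, 0.2, -0.2]
gripper_width: 0.0174
```

```bash
python3 -m jog '[{"tx":0.0,"ty":0.0,"tz":0.0005,"rx":0.0,"ry":0.0,"rz":0.0,"jaw":-1.0},{"tx":0.0,"ty":0.0,"tz":0.0005,"rx":0.0,"ry":0.0,"rz":0.0,"jaw":-1.0}]' | sed -n '1,2p;4,5p'
```

```text
t: 18.65
ee_pos: [0.5629, -0.2338, 0.0498]
force: [-2.7, 0.4, 3.8]
gripper_width: 0.0173
```

Seated at the same height as at the grasp. I release with the jaws part open, then rise.

```bash
python3 -m jog '[{"tx":0.0,"ty":0.0,"tz":0.0,"rx":0.0,"ry":0.0,"rz":0.0,"jaw":0.0},{"tx":0.0,"ty":0.0,"tz":0.0,"rx":0.0,"ry":0.0,"rz":0.0,"jaw":0.2},{"tx":0.0,"ty":0.0,"tz":0.0,"rx":0.0,"ry":0.0,"rz":0.0,"jaw":0.2},{"tx":0.0,"ty":0.0,"tz":0.0,"rx":0.0,"ry":0.0,"rz":0.0,"jaw":0.2},{"tx":0.0,"ty":0.0,"tz":-0.03,"rx":0.0,"ry":0.0,"rz":0.0,"jaw":0.2},{"tx":0.0,"ty":0.0,"tz":-0.08,"rx":0.0,"ry":0.0,"rz":0.0,"jaw":0.2},{"tx":0.0,"ty":0.0,"tz":-0.14,"rx":0.0,"ry":0.0,"rz":0.0,"jaw":0.2},{"tx":0.0,"ty":0.0,"tz":-0.2,"rx":0.0,"ry":0.0,"rz":0.0,"jaw":0.2},{"tx":0.1,"ty":0.1,"tz":-0.2,"rx":0.0,"ry":0.0,"rz":0.0,"jaw":0.2},{"tx":0.1,"ty":0.1,"tz":-0.2,"rx":0.0,"ry":0.0,"rz":0.0,"jaw":0.2},{"tx":0.1,"ty":0.1,"tz":-0.2,"rx":0.0,"ry":0.0,"rz":0.0,"jaw":0.2},{"tx":0.1,"ty":0.1,"tz":-0.2,"rx":0.0,"ry":0.0,"rz":0.0,"jaw":0.2}]' | sed -n '1,2p;4,6p'; python3 - <<'E'
from h import *
s=grab('side'); P=world(s); hs=cv2.cvtColor(s['color'],cv2.COLOR_RGB2HSV); z=P[...,2]
k=(hs[...,2]<60)&(np.hypot(P[...,0]-.5627,P[...,1]+.232)<.08)&(abs(z-.069)<.006)
print('handle',k.sum(),np.median(z[k]),cv2.minAreaRect(P[k][:,:2].astype(np.float32)*1000))
a=cv2.resize(s['color'][180:250,310:420],None,fx=4,fy=4); b=cv2.resize(s['color'][290:400,370:540],None,fx=440/170,fy=440/170)
save('s8',np.vstack([a,b]))
E
```

```text
t: 20.15
ee_pos: [0.5116, -0.1422, 0.2]
force: [0.1, -0.0, 0.7]
gripper_width: 0.0514
grip_force: 0.0
handle 480 0.06754906041172395 ((560.4675903320312, -234.93508911132812), (20.10636329650879, 99.26167297363281), 74.17589569091797)
```

View pics/s8.png

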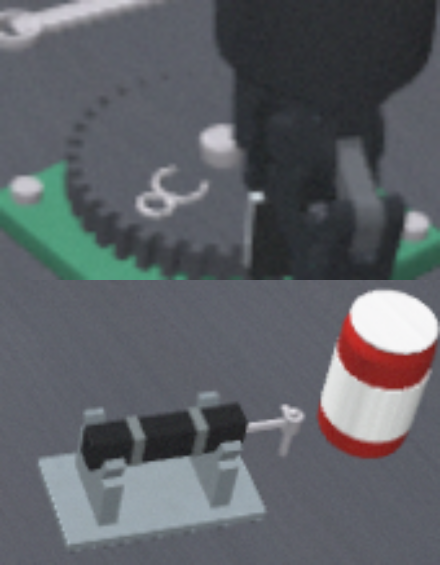

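The ring lies flat on the gear, clear of the shaft. The pick is seated in its rest at its original height (handle top 67.5 mm in both side views), and the can is untouched. Handing in.

```bash
python3 -c "
from bench import ctrl
print(ctrl.sign_off())"
```

```text
the job is handed in; nothing more can be done
None
```

I handed the job in at about 20 s: the ring is out of the groove, lying flat on the gear's face about 37 mm from the shaft axis, and the pick is back in its rest and released; the highest readings at each step were about 8 N on the face and 7 N pulling the ring.

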